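# Hole saws back on their dowel rack, in order of size

### The job

Put the four loose hole saws away on the dowel rack, teeth down, one over each dowel, in order of size: the smallest on the dowel next to the hanging hole, then rising to the largest on the dowel at the other end. Each should sit flat on the board, centred on its dowel. Leave the tape measure and the wax tin where they lie.

Things in the scene. Friction and masses are not known exactly. Their poses are not given: they have to be found in the camera images.
- saw35_mid (a point): Hole saw, smallest of four: dark steel cup 35 mm in outside diameter and 48 mm tall, standing teeth (open mouth) down with its closed cap up; a dark threaded hole shows in the middle of the cap (not a way through). Wall 3 mm, so the mouth is 29 mm wide; the cap is 6 mm thick, so the cavity is 42 mm deep. Round: may be gripped across any diameter. Point: its centre, 24 mm above its toothed rim; z up.
- saw44_mid (a point): Hole saw, second smallest of four: dark steel cup 44 mm in outside diameter and 48 mm tall, standing teeth (open mouth) down with its closed cap up; a dark threaded hole shows in the middle of the cap (not a way through). Wall 3 mm, so the mouth is 38 mm wide; the cap is 6 mm thick, so the cavity is 42 mm deep. Round: may be gripped across any diameter. Point: its centre, 24 mm above its toothed rim; z up.
- saw54_mid (a point): Hole saw, second largest of four: dark steel cup 54 mm in outside diameter and 48 mm tall, standing teeth (open mouth) down with its closed cap up; a dark threaded hole shows in the middle of the cap (not a way through). Wall 3 mm, so the mouth is 48 mm wide; the cap is 6 mm thick, so the cavity is 42 mm deep. Round: may be gripped across any diameter. Point: its centre, 24 mm above its toothed rim; z up.
- saw64_mid (a point): Hole saw, largest of four: dark steel cup 64 mm in outside diameter and 48 mm tall, standing teeth (open mouth) down with its closed cap up; a dark threaded hole shows in the middle of the cap (not a way through). Wall 3 mm, so the mouth is 58 mm wide; the cap is 6 mm thick, so the cavity is 42 mm deep. Round: may be gripped across any diameter. Point: its centre, 24 mm above its toothed rim; z up.
- dowel1_foot (a point): Dowel nearest to the hanging hole on the rack: upright wooden pin 10 mm thick, 35 mm high, tip bevelled. Rack: fixed plywood board 352 x 94 x 18 mm lying flat; four dowels in a row, 85 mm apart; a 22 mm hanging hole through one end, 50 mm from this dowel. Point: the dowel's foot on the board's upper face; y axis along the row towards the hanging hole.
- dowel2_foot (a point): Dowel second from the hanging hole on the rack: upright wooden pin 10 mm thick, 35 mm high, tip bevelled. 85 mm from the next dowel; the board is 18 mm thick. Point: the dowel's foot on the board's upper face; y axis along the row towards the hanging hole.
- dowel3_foot (a point): Dowel third from the hanging hole on the rack: upright wooden pin 10 mm thick, 35 mm high, tip bevelled. 85 mm from the next dowel; the board is 18 mm thick. Point: the dowel's foot on the board's upper face; y axis along the row towards the hanging hole.
- dowel4_foot (a point): Dowel farthest from the hanging hole on the rack: upright wooden pin 10 mm thick, 35 mm high, tip bevelled. 85 mm from the next dowel; the board is 18 mm thick. Point: the dowel's foot on the board's upper face; y axis along the row towards the hanging hole.
- tape: Yellow and black tape measure lying flat, 62 x 66 mm, 34 mm high; origin at the centre of its underside. To be left where it is.
- tin: Round flat tin of paste wax, aluminium with a brass-coloured lid, 75 mm across, 34 mm high; origin at the centre of its underside. To be left where it is.
There are look-alikes about, which are no part of the job. Leave any pink look-alike of the part that bears saw54_mid alone. What is shaped like the part that bears saw44_mid but red is not meant.

How it is judged (in metres and radians):
At the end, for the whole second after the job is handed in: Each hole saw stands over its own dowel, smallest at the hanging-hole end and largest at the far end: its centre within 13 mm of the dowel's axis seen from above, its toothed rim flat on the board (height within 4 mm, tilt under 0.1 rad), at rest (horizontal distance between saw35_mid and dowel1_foot below 0.013 m and z of saw35_mid in the frame of dowel1_foot between 0.02 and 0.028 m and angle between each of saw35_mid, saw44_mid, saw54_mid, saw64_mid's own z axis and vertical below 0.1 rad and linear speed of each of saw35, saw44, saw54, saw64 below 0.02 m/s and angular speed of each of saw35, saw44, saw54, saw64 below 0.2 rad/s and horizontal distance between saw44_mid and dowel2_foot below 0.013 m and z of saw44_mid in the frame of dowel2_foot between 0.02 and 0.028 m and horizontal distance between saw54_mid and dowel3_foot below 0.013 m and z of saw54_mid in the frame of dowel3_foot between 0.02 and 0.028 m and horizontal distance between saw64_mid and dowel4_foot below 0.013 m and z of saw64_mid in the frame of dowel4_foot between 0.02 and 0.028 m); the robot touches nothing.
It fails at once if the tape measure is moved by more than 25 mm (distance of tape from where it was at the start of the episode above 0.025 m).
It fails at once if the wax tin is moved by more than 25 mm (distance of tin from where it was at the start of the episode above 0.025 m).
It also fails if it takes over 131 s, if anything falls off the work surface, if the arm or the gripper's body presses on something with over 40 N, if the wrist force passes 120 N, or if a joint passes its speed limit or range.

### The arm

A 6-joint arm with a two-finger parallel gripper is mounted at the origin on the work surface. World frame = base frame: x ahead of the robot, y to its left, z up, the work surface at z = 0. Lengths are in mm, angles in rad, forces in N, time in s.
With the tool pointing down it reaches from about 300 to 875 mm from the base axis. Payload 6.4 kg.
Tool frame: the origin (TCP) lies at the very end of the fingers, on their centre line; the grasp point (between the pads) lies 19 mm behind it (manip.hold_point_z is the distance from the TCP to the grasp point, in mm); z points along the fingers, y is the direction in which the jaws open and shut (so a half turn about z gives the same grasp; the last joint's range is limited). The gripper opens to 88 mm and grips with 3 to 60 N. Pads are 18 mm wide; open, the fingers measure 123 mm over their backs; the gripper's body (75 mm by 187 mm) begins 45 mm behind the grasp point.
Start: joints at [-1.512, 0.181, 1.607, -0, 1.354, -0.206], TCP at [150.503, -554.969, 238.714] pointing down, gripper open.
Joint ranges: [-2.99, 2.99], [-0.89, 2.07], [0.3, 2.58], [-1.14, 4.28], [0, 2.63], [-3.12, 3.12]. Speed limits (rad/s): [2.57, 2.57, 3.01, 3.14, 3.14, 3.14].

### API

Orientations are given as a rotation vector (axis times angle).
In Python, from cell import manip gives the robot as it stands.
- The arm moves only by the tool servo_tool, never from a script. Its argument "steps" is a list that holds one entry, the list of rows, each a list of 7 numbers: the turn, a rotation vector about the tool's x, y, z in rad, then the shift along the tool's x, y, z in mm, then the opening, from 0 (shut) to 1 (fully open). A call has 1 to 20 rows; each row shifts and turns the pose as measured when the row begins, along the tool's axes as they then stand; what a row does not reach is not made up. A row lasts 1/8 s, in which the tool goes at most 62.5 mm and 10.7 degrees, less where a joint would pass 70% of its speed; a pose out of reach is approached as far as the arm can. A call is refused whole if a number of a shift passes 62.5 or a number of a turn 0.188, either way. A call with a gripper value outside its range is refused whole. The fingers move at their own pace and stop on an object; "squeeze" is the grip in N (left out, the last holds). Time passes only in rows, so rows that do not move let the fingers close. It gives the time, the measured TCP pose, the force and the opening at its end, in the units of the state.
- manip.state(): the state, without advancing time (a new reading comes with each control period).
- manip.snapshot(name): name is "scene" or "side" or "wrist"; returns a dict with "frame" (420x560x3 uint8, blue, green, red), "depth" (420x560 float32, mm along the optical axis (not along the pixel's ray), 0 where there is no reading), "mtx" (3x3 intrinsics, pixels), "R" (3x3) and "t" (3): a world point X has camera coordinates R X + t. Camera axes: x right, y down, z forward; pixel columns grow to the right and rows downward; lengths in mm; the calibration is good to about 2 mm. A picture is of the moment at which its call begins.
- manip.job_done(): hands the job in, once; it reports no verdict.
The state is a dict: "clock": time; "joint_pos": joint angles; "qd": joint speeds; "tau": joint torques, N m; "tool_pos": TCP position; "orientation": TCP orientation; "ft_force": force on the tool from outside, world axes, zero at the start; "moment": the same for the moment, N m; "opening": opening from 0.0 (shut) to 1.0 (fully open).
Only numpy, scipy, OpenCV 4.12 (cv2) and the standard library are available. Lean on these libraries where they do the work, as an engineer would, in place of code of your own. Each camera call takes 0.05 s, during which the arm holds its last target. There are 200 camera calls.

## Working session

There is one attempt and no reset: what is moved stays moved. The work goes in short steps, Python scripts to look and compute and a tool call to move; the robot and the scene stay as the last step left them, time stands still between calls to the robot, and variables do not carry over. Pictures are saved under pics/ and viewed, on a budget of 14 in all, crops included, one or two more only if the job needs it, and the job is handed in when it is done.

Besides the shell and the picture viewer there is one more tool, called as name([rows], argument=value, ...), one row to a line, values as JSON. servo_tool: Moves the arm, as the interface text tells. Its arguments: {"type":"object","properties":{"steps":{"type":"array"},"squeeze":{"type":"number"}},"required":["steps"]}

```bash
mkdir -p pics; python3 - <<'E'
from cell import manip
import cv2,pickle
print(manip.state())
S={}
for n in("scene","side"):
    s=manip.snapshot(n);S[n]=s;cv2.imwrite(f"pics/{n}0.png",s["frame"])
    print(n,s["mtx"],s["R"],s["t"])
pickle.dump(S,open("s0.pkl","wb"))
E
```

```text
{'clock': 0.0, 'joint_pos': array([-1.51228931e+00,  1.81502026e-01,  1.60800079e+00,  2.79314527e-05,
        1.35377855e+00, -2.06276099e-01]), 'qd': array([-0.00135938, -0.00120808, -0.00145026,  0.00035804,  0.00101308,
        0.00032424]), 'tau': array([-2.38916726e-05, -4.33864367e+01, -3.41854835e+01,  7.02680927e-02,
        3.84216278e-02, -1.32230416e-04]), 'tool_pos': array([ 150.48463836, -554.41484195,  237.83555489]), 'orientation': array([-3.11243454e+00, -4.14474961e-01, -2.38403189e-04]), 'ft_force': array([ 0.45870045, -0.10260105,  0.10692053]), 'moment': array([-0.03415919,  0.02237093, -0.0280064 ]), 'opening': 0.9985263398289704}
scene [[448.55106743   0.         279.84555884]
 [  0.         448.55106743 209.87700744]
 [  0.           0.           1.        ]] [[-0.58592675  0.81022783  0.01485626]
 [ 0.48950217  0.36848111 -0.79032228]
 [-0.64581535 -0.4557988  -0.61251121]] [ 285.4725187  -234.84397974 1449.4346996 ]
side [[494.82491387   0.         287.85282813]
 [  0.         494.82491387 208.0318275 ]
 [  0.           0.           1.        ]] [[-0.75891381 -0.65117492  0.00458908]
 [-0.4430473   0.51116048 -0.73649444]
 [ 0.47724095 -0.56096898 -0.67642803]] [ 469.60720659  246.71481694 1242.68772578]
```

View pics/scene0.png

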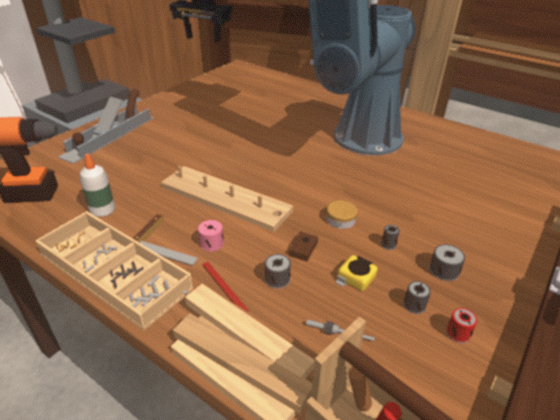

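View pics/side0.png

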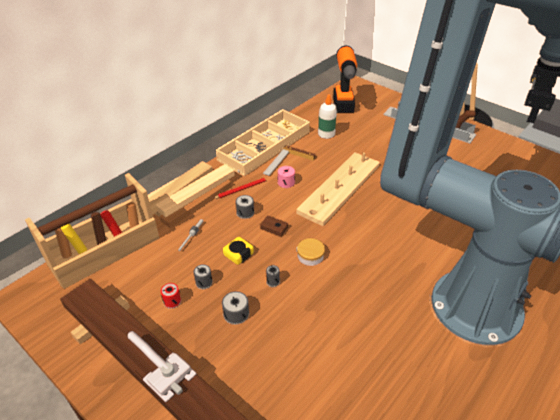

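Scene view: saw35 (391,236), saw64 (447,262), saw44 (417,297), saw54 (278,270); red and pink decoys at (462,324) and (210,235). Rack dowels run (260,201)→(180,172), with the hanging hole at (278,212). Side view has the same items: saw35 (273,275), saw64 (236,307), saw44 (203,276), saw54 (245,206).

```bash
cat > h.py <<'E'
import numpy as np,cv2
def cloud(s):
    d=s["depth"];v,u=np.mgrid[:d.shape[0],:d.shape[1]];K=s["mtx"]
    P=np.stack([(u-K[0,2])*d/K[0,0],(v-K[1,2])*d/K[1,1],d],-1)
    W=(P-s["t"])@s["R"]
    W[d==0]=np.nan
    return W
def proj(s,X):
    c=np.asarray(X)@s["R"].T+s["t"];p=c@s["mtx"].T
    return p[...,:2]/p[...,2:]
E
python3 - <<'E'
import pickle,numpy as np,cv2
from h import *
S=pickle.load(open("s0.pkl","rb"))
px={"scene":dict(s35=(391,236),s64=(447,262),s44=(417,297),s54=(278,270),pink=(210,235),red=(462,324),tape=(358,270),tin=(342,213)),
"side":dict(s35=(273,275),s64=(236,307),s44=(203,276),s54=(245,206),pink=(286,177),red=(171,295),tape=(238,250),tin=(311,251))}
for n,s in S.items():
    W=cloud(s)
    for k,(u,v) in px[n].items():
        B=W[v-30:v+31,u-30:u+31].reshape(-1,3);c0=W[v-4:v+5,u-4:u+5].reshape(-1,3);c0=np.nanmedian(c0,0)
        B=B[np.linalg.norm(B[:,:2]-c0[:2],axis=1)<60]
        h=28 if k in("tape","tin") else 43
        T=B[(B[:,2]>h)&(B[:,2]<h+12)]
        (cx,cy),r=cv2.minEnclosingCircle(T[:,:2].astype(np.float32))
        print(n,k,len(T),T.mean(0).round(1),(round(cx,1),round(cy,1)),round(2*r,1), 'ztop',np.percentile(T[:,2],[10,50,90]).round(1))
    # dowels: points 35..56 high in rack region
    pts=[(260,201),(232,190),(205,181),(180,172)] if n=="scene" else [(322,200),(337,186),(350,172),(365,158)]
    for u,v in pts:
        B=W[v-14:v+15,u-14:u+15].reshape(-1,3);T=B[(B[:,2]>28)&(B[:,2]<58)]
        print(n,'dowel',len(T),np.median(T,0).round(1),T[:,2].max().round(1))
    u,v=pts[1];B=W[v-60:v+61,u-80:u+81].reshape(-1,3);T=B[(B[:,2]>12)&(B[:,2]<24)]
    print('board',cv2.minAreaRect(T[:,:2].astype(np.float32)),np.median(T[:,2]))
E
```

```text
scene s35 139 [441.3 274.6  48.4] (440.1, 272.2) 37.2 ztop [46.2 48.6 50.3]
scene s64 535 [444.1 407.6  48.3] (440.6, 407.2) 67.4 ztop [46.4 48.5 50.1]
scene s44 332 [576.2 393.9  48.2] (574.6, 394.2) 47.5 ztop [46.1 48.4 50.1]
scene s54 413 [681.9 132.7  48.7] (680.3, 130.9) 55.8 ztop [46.6 48.8 50.6]
scene pink 334 [681.8 -54.3  48.7] (680.7, -57.9) 57.3 ztop [46.1 49.1 50.7]
scene red 393 [591.2 487.3  48.3] (589.3, 487.8) 46.0 ztop [46.3 48.5 50.2]
scene tape 626 [577.9 265.3  32.3] (575.6, 264.7) 80.0 ztop [30.  32.4 34.3]
scene tin 480 [426.1 139.3  33.4] (421.4, 138.7) 78.7 ztop [31.3 33.6 35.4]
scene dowel 36 [523.  -37.5  43.6] 53.4
scene dowel 34 [ 531.  -122.6   42.1] 54.3
scene dowel 35 [ 539.3 -206.3   40.7] 55.2
scene dowel 34 [ 547.  -291.    41.1] 54.9
board ((554.244140625, -102.665771484375), (339.20294189453125, 396.58868408203125), 34.825401306152344) 18.78084694490739
side s35 122 [435.  277.1  48. ] (435.3, 275.8) 37.0 ztop [44.8 48.  50.7]
side s64 475 [437.  410.   47.7] (439.9, 410.5) 68.2 ztop [45.  47.8 50.3]
side s44 193 [569.1 395.8  47.9] (571.0, 396.2) 47.8 ztop [44.7 48.1 50.8]
side s54 185 [675.7 134.2  47.5] (675.9, 132.1) 56.3 ztop [44.6 47.4 50.2]
side pink 149 [674.4 -53.1  48.4] (676.3, -52.3) 59.2 ztop [45.6 48.4 51.3]
side red 205 [585.  489.2  47.6] (585.2, 488.5) 45.0 ztop [45.1 47.7 50. ]
side tape 353 [570.  267.3  31.9] (571.7, 265.4) 79.8 ztop [29.4 31.7 34.7]
side tin 448 [417.6 141.9  33. ] (418.8, 140.8) 77.0 ztop [30.2 33.  35.7]
side dowel 27 [516.2 -35.4  41.6] 54.2
side dowel 30 [ 524.2 -119.1   41.6] 53.5
side dowel 41 [ 531.3 -201.7   40. ] 54.3
side dowel 26 [ 538.9 -286.4   42.8] 54.3
board ((619.5260009765625, -157.627197265625), (402.3830871582031, 553.0892944335938), 44.94736099243164) 17.86476966878204
```

servo_tool([
  [[0,0,-0.187,0,0,-20,1],[0,0,-0.187,0,0,-20,1],[0,0,-0.187,0,0,-20,1],[0,0,-0.187,0,0,0,1],[0,0,-0.187,0,0,0,1],[0,0,-0.187,0,0,0,1],[0,0,-0.187,0,0,0,1],[0,0,0,50,48,0,1],[0,0,0,50,48,0,1],[0,0,0,50,48,0,1],[0,0,0,50,48,0,1],[0,0,0,50,48,0,1],[0,0,0,50,48,0,1],[0,0,0,50,48,0,1],[0,0,0,50,48,0,1],[0,0,0,0,0,0,1]],
])

```text
clock: 2.1
tool_pos: [494.1, -181.7, 296.3]
orientation: [-2.201, -2.227, -0.013]
ft_force: [-0.1, -0.2, -1.1]
opening: 1.001
```

```bash
cat >> h.py <<'E'
from scipy.spatial.transform import Rotation as Ro
def st():
    from cell import manip
    s=manip.state();R=Ro.from_rotvec(s["orientation"]).as_matrix()
    print("t",round(s["clock"],2),"tcp",s["tool_pos"].round(1),"tilt",R[:2,2].round(4),"yaw",round(np.arctan2(R[1,0],R[0,0]),4),"F",s["ft_force"].round(1),"op",round(s["opening"],3),"q",s["joint_pos"].round(2))
    # turn needed to vertical, yaw pi/2
    T=np.array([[0,1,0],[1,0,0],[0,0,-1.]])
    print("turn",Ro.from_matrix(R.T@T).as_rotvec().round(4))
    return s,R
def go(x,y,z):
    s,R=st();print("shift",(R.T@(np.array([x,y,z])-s["tool_pos"])).round(1))
E
python3 - <<'E'
from cell import manip
import cv2
from h import *
s=manip.snapshot("wrist");cv2.imwrite("pics/w1.png",s["frame"]);st()
print("cam",-s["R"].T@s["t"],s["R"])
W=cloud(s)
D=[(519.6,-36.5),(527.6,-121),(535.3,-204),(543,-288.7)]
for d in D:
    m=(W[...,2]>43)&(W[...,2]<58)&(np.hypot(W[...,0]-d[0],W[...,1]-d[1])<22)
    T=W[m];print(d,len(T),T.mean(0).round(1) if len(T) else '',proj(s,[d[0],d[1],53.]).round(0), ((T.max(0)+T.min(0))/2).round(1) if len(T) else '')
E
```

```text
t 2.15 tcp [ 493.  -183.3  296.2] tilt [-0.0024  0.0129] yaw 1.5808 F [ 0.9  0.2 -0.1] op 1.0 q [-0.59  0.03  1.65  0.01  1.47 -0.6 ]
turn [-0.0024 -0.0129  0.01  ]
cam [ 493.26029785 -103.63625537  443.81398746] [[ 0.99991744  0.01280854 -0.00102909]
 [ 0.01253299 -0.95445742  0.29808382]
 [ 0.0028358  -0.29807211 -0.95453914]]
(519.6, -36.5) 72 [520.3 -38.7  51.1] [302.  43.] [520.3 -38.2  49.1]
(527.6, -121) 55 [ 528.4 -122.3   51.7] [306. 121.] [ 528.5 -122.4   49.7]
(535.3, -204) 52 [ 536.5 -205.8   50.8] [309. 189.] [ 537.  -206.5   49.2]
(543, -288.7) 53 [ 544.7 -290.1   50.1] [312. 249.] [ 545.1 -291.2   49. ]
```

View pics/w1.png

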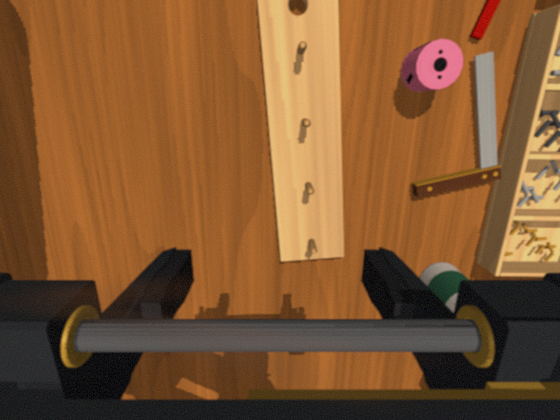

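Wrist view: four dowel tips at (302,47), (306,122), (309,188), (312,248), matching the estimates to about 2 mm. Now to saw54.

servo_tool([
  [[0,-0.013,0.01,52,31,16,1],[0,0,0,52,31,16,1],[0,0,0,52,31,16,1],[0,0,0,52,31,16,1],[0,0,0,52,31,16,1],[0,0,0,30,31,16,1],[0,0,0,0,0,0,1],[0,0,0,0,0,0,1]],
])

```text
clock: 3.15
tool_pos: [681.4, 95.3, 194.7]
orientation: [-2.243, -2.2, 0.015]
ft_force: [0.3, -0.1, -0.5]
opening: 1.002
```

```bash
cat >> h.py <<'E'
def saw(x,y,dia,z,h=48,rad=None):
    "fit cap in wrist view near x,y; print shift to reach it at TCP height z"
    from cell import manip
    s=manip.snapshot("wrist");W=cloud(s)
    m=(abs(W[...,2]-h)<4.5)&(np.hypot(W[...,0]-x,W[...,1]-y)<(rad or dia/2+12))
    T=W[m]; print(len(T),T.mean(0).round(1),cv2.minEnclosingCircle(T[:,:2].astype(np.float32)),np.median(T[:,2]))
    c=cv2.minEnclosingCircle(T[:,:2].astype(np.float32))[0];go(*c,z)
    return s
E
python3 -c "
from h import *
s=saw(678,131.6,54,8)
cv2.imwrite('pics/w2.png',s['frame'])"
```

```text
2653 [679.6 133.3  48.9] ((679.7071533203125, 132.42965698242188), 26.948530197143555) 48.9037449067784
t 3.2 tcp [681.2  95.2 194.6] tilt [-0.0073 -0.0067] yaw 1.5513 F [-1.6  0.3 -0.9] op 1.0 q [-0.03  0.47  1.33 -0.01  1.35 -0.01]
turn [-0.0072  0.0068 -0.0195]
shift [ 38.5  -0.8 186.4]
```

servo_tool([
  [[-0.007,0.007,-0.0195,38.5,-1,30,1],[0,0,0,0,0,45,1],[0,0,0,0,0,45,1],[0,0,0,0,0,40,1],[0,0,0,0,0,15,1],[0,0,0,0,0,0,1],[0,0,0,0,0,0,1]],
])

```text
clock: 4.08
tool_pos: [686.0, 122.9, 27.3]
orientation: [2.226, 2.2, 0.017]
ft_force: [-0.4, -0.6, -0.0]
opening: 0.998
```

```bash
python3 -c "
from h import *
go(679.7,132.4,8)"
```

```text
t 4.08 tcp [686.  122.9  27.3] tilt [ 0.0158 -0.001 ] yaw 1.5588 F [-0.4 -0.6 -0. ] op 0.998 q [ 0.01  0.66  1.4  -0.    1.06  0.02]
turn [ 0.0158  0.0009 -0.012 ]
shift [ 9.4 -6.7 19.2]
```

servo_tool([
  [[0.016,0,-0.012,9.4,-6.7,10,1],[0,0,0,0,0,9,1],[0,0,0,0,0,0,1],[0,0,0,0,0,0,0.3],[0,0,0,0,0,0,0.3],[0,0,0,0,0,0,0.3],[0,0,0,0,0,0,0.3]],
], squeeze=25)

```text
clock: 4.95
tool_pos: [681.5, 133.5, 10.9]
orientation: [2.217, 2.221, 0.004]
ft_force: [-0.4, -0.8, -0.7]
opening: 0.603
```

```bash
python3 -c "
from h import *
go(679.7,132.4,8)"
```

```text
t 4.95 tcp [681.5 133.5  10.9] tilt [ 0.0043 -0.0008] yaw 1.5723 F [-0.4 -0.8 -0.7] op 0.603 q [ 0.02  0.69  1.4  -0.    1.05  0.02]
turn [0.0043 0.0008 0.0015]
shift [-1.  -1.8  2.9]
```

servo_tool([
  [[0,0,0,0,0,-20,0.3],[0,0,0,0,0,-50,0.3],[0,0,0,0,0,-50,0.3],[0,0,0,-30,-15,0,0.3],[0,0,0,-45,-20,0,0.3],[0,0,0,-45,-20,0,0.3],[0,0,0,-45,-20,0,0.3],[0,0,0,-45,-20,0,0.3],[0,0,0,-45,-20,0,0.3],[0,0,0,-45,-20,0,0.3],[0,0,0,-30,-10,0,0.3],[0,0,0,0,0,0,0.3],[0,0,0,0,0,0,0.3]],
])

```text
clock: 6.58
tool_pos: [536.7, -207.4, 152.5]
orientation: [2.203, 2.209, 0.018]
ft_force: [0.3, 0.8, -1.4]
opening: 0.603
```

```bash
python3 -c "
from h import *
go(536,-205.3,29)"
```

```text
t 6.58 tcp [ 536.7 -207.4  152.5] tilt [ 0.0238 -0.0077] yaw 1.5734 F [ 0.3  0.8 -1.4] op 0.603 q [-0.58  0.26  1.7   0.01  1.16 -0.58]
turn [0.0238 0.0077 0.0027]
shift [  3.   -3.6 123.4]
```

servo_tool([
  [[0.024,0.008,0.003,2,-1,20,0.3],[0,0,0,0,0,25,0.3],[0,0,0,0,0,0,0.3],[0,0,0,0,0,0,0.3]],
])

```text
clock: 7.08
tool_pos: [539.0, -201.7, 109.6]
orientation: [2.214, 2.225, 0.002]
ft_force: [-0.4, -0.6, -1.7]
opening: 0.604
```

```bash
python3 -c "
from h import *
go(536,-205.3,29)"
```

```text
t 7.08 tcp [ 539.  -201.7  109.6] tilt [ 0.0027 -0.0008] yaw 1.576 F [-0.4 -0.6 -1.7] op 0.604 q [-0.56  0.33  1.71  0.    1.1  -0.57]
turn [0.0027 0.0008 0.0052]
shift [-3.5 -3.2 80.6]
```

servo_tool([
  [[0,0,0.005,-3.5,-3.2,15,0.3],[0,0,0,0,0,20,0.3],[0,0,0,0,0,20,0.3],[0,0,0,0,0,12,0.3],[0,0,0,0,0,5,0.3],[0,0,0,0,0,0,0.3],[0,0,0,0,0,0,0.3]],
])

```text
clock: 7.95
tool_pos: [537.9, -206.9, 37.6]
orientation: [2.215, 2.215, 0.004]
ft_force: [-0.0, 0.5, -0.6]
opening: 0.603
```

```bash
python3 -c "
from h import *
go(536,-205.3,29)"
```

```text
t 7.95 tcp [ 537.9 -206.9   37.6] tilt [ 0.008  -0.0044] yaw 1.5709 F [-0.   0.5 -0.6] op 0.603 q [-0.57  0.44  1.74  0.    0.96 -0.57]
turn [0.008  0.0044 0.0001]
shift [ 1.6 -2.   8.6]
```

servo_tool([
  [[0.008,0.004,0,1.6,-2,4,0.3],[0,0,0,0,0,3,0.3],[0,0,0,0,0,2,0.3],[0,0,0,0,0,0,0.3]],
])

```text
clock: 8.45
tool_pos: [536.6, -205.6, 29.2]
orientation: [2.22, 2.22, -0.0]
ft_force: [-0.0, -1.2, -1.7]
opening: 0.601
```

```bash
python3 -c "
from h import *
go(536,-205.3,29)"
```

```text
t 8.45 tcp [ 536.6 -205.6   29.2] tilt [ 0.0013 -0.0013] yaw 1.571 F [-0.  -1.2 -1.7] op 0.601 q [-0.57  0.45  1.73 -0.    0.95 -0.57]
turn [0.0013 0.0013 0.0003]
shift [ 0.3 -0.6  0.2]
```

servo_tool([
  [[0,0,0,0,0,0.5,0.8],[0,0,0,0,0,0,0.9],[0,0,0,0,0,0,1],[0,0,0,0,0,-15,1],[0,0,0,0,0,-50,1],[0,0,0,0,0,-55,1],[0,0,0,45,-6,-30,1],[0,0,0,60,-10,0,1],[0,0,0,60,-10,0,1],[0,0,0,60,-10,0,1],[0,0,0,60,-10,0,1],[0,0,0,60,-10,0,1],[0,0,0,60,-10,0,1],[0,0,0,60,-10,0,1],[0,0,0,60,-10,0,1],[0,0,0,30,-5,0,1],[0,0,0,0,0,0,1],[0,0,0,0,0,0,1]],
])

```text
clock: 10.7
tool_pos: [448.4, 364.3, 201.0]
orientation: [2.209, 2.204, 0.03]
ft_force: [0.4, -0.1, -0.3]
opening: 0.998
```

```bash
python3 -c "
from h import *
s=saw(440,409,64,8)
cv2.imwrite('pics/w3.png',s['frame'])"
```

```text
3642 [440.9 409.7  48.9] ((441.1089782714844, 408.72772216796875), 31.86809730529785) 48.922122211727306
t 10.75 tcp [448.6 364.1 201. ] tilt [ 0.0289 -0.0012] yaw 1.5679 F [-0.8  0.1  1.2] op 1.003 q [ 0.48  0.21  1.65 -0.02  1.25  0.49]
turn [ 0.0289  0.0011 -0.0029]
shift [ 44.8 -13.1 192.7]
```

View pics/w3.png

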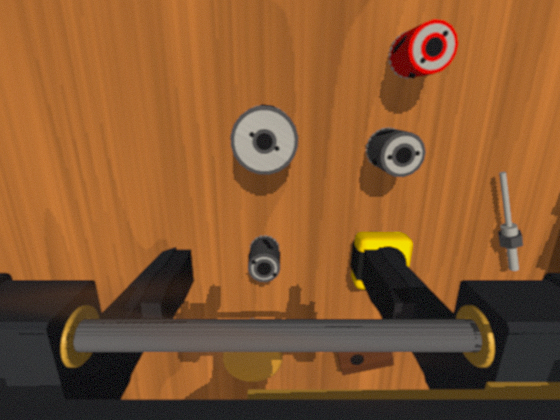

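Wrist view: saw64 at (264,140), saw44 (400,153), saw35 (264,262), red decoy (430,48). There is clear room around saw64 for the fingers.

servo_tool([
  [[0.029,0,-0.003,44.6,-7.5,0,1],[0,0,0,0,0,40,1],[0,0,0,0,0,45,1],[0,0,0,0,0,25,1],[0,0,0,0,0,0,1],[0,0,0,0,0,0,1]],
])

```text
clock: 11.5
tool_pos: [447.0, 403.1, 92.3]
orientation: [2.232, 2.207, 0.005]
ft_force: [0.1, 0.2, 0.1]
opening: 0.997
```

```bash
python3 -c "
from h import *
go(441,408.8,8)"
```

```text
t 11.5 tcp [447.  403.1  92.3] tilt [0.0041 0.0004] yaw 1.5593 F [0.1 0.2 0.1] op 0.997 q [ 0.54  0.4   1.65 -0.    1.09  0.55]
turn [ 0.0041 -0.0004 -0.0115]
shift [ 5.6 -6.5 84.2]
```

servo_tool([
  [[0.004,0,-0.0115,5.6,-6.2,15,1],[0,0,0,0,0,22,1],[0,0,0,0,0,22,1],[0,0,0,0,0,16,1],[0,0,0,0,0,6,1],[0,0,0,0,0,0,1]],
])

```text
clock: 12.25
tool_pos: [443.3, 411.7, 12.6]
orientation: [2.219, 2.223, 0.014]
ft_force: [-0.2, 0.7, -0.1]
opening: 1.001
```

```bash
python3 -c "
from h import *
go(441,408.8,8)"
```

```text
t 12.25 tcp [443.3 411.7  12.6] tilt [0.007  0.0056] yaw 1.5725 F [-0.2  0.7 -0.1] op 1.001 q [0.55 0.53 1.66 0.   0.94 0.55]
turn [ 0.007  -0.0056  0.0017]
shift [-3.  -2.3  4.5]
```

servo_tool([
  [[0.007,-0.0056,0.0017,-3,-2.3,2,1],[0,0,0,0,0,1,1],[0,0,0,0,0,0,0.4],[0,0,0,0,0,0,0.4],[0,0,0,0,0,0,0.4],[0,0,0,0,0,0,0.4]],
])

```text
clock: 13.0
tool_pos: [442.1, 409.4, 11.5]
orientation: [2.221, 2.221, 0.005]
ft_force: [0.6, -0.1, -1.3]
opening: 0.718
```

```bash
python3 -c "
from h import *
go(441,408.8,8)"
```

```text
t 13.0 tcp [442.1 409.4  11.5] tilt [0.0026 0.0015] yaw 1.5707 F [ 0.6 -0.1 -1.3] op 0.718 q [ 0.55  0.53  1.66 -0.    0.95  0.55]
turn [ 0.0026 -0.0015 -0.0001]
shift [-0.6 -1.2  3.5]
```

servo_tool([
  [[0,0,0,0,0,-20,0.4],[0,0,0,0,0,-50,0.4],[0,0,0,0,0,-50,0.4],[0,0,0,-35,5,-15,0.4],[0,0,0,-55,8,0,0.4],[0,0,0,-57,8,0,0.4],[0,0,0,-57,8,0,0.4],[0,0,0,-57,8,0,0.4],[0,0,0,-57,8,0,0.4],[0,0,0,-57,8,0,0.4],[0,0,0,-57,8,0,0.4],[0,0,0,-57,8,0,0.4],[0,0,0,-57,8,0,0.4],[0,0,0,-57,8,0,0.4],[0,0,0,-50,8,0,0.4],[0,0,0,-30,6,0,0.4],[0,0,0,0,0,0,0.4],[0,0,0,0,0,0,0.4]],
])

```text
clock: 15.25
tool_pos: [548.1, -295.3, 175.7]
orientation: [2.203, 2.209, 0.029]
ft_force: [-0.1, -0.3, -2.1]
opening: 0.715
```

```bash
python3 -c "
from h import *
go(544,-289.8,29.5)"
```

```text
t 15.25 tcp [ 548.1 -295.3  175.7] tilt [ 0.0287 -0.0026] yaw 1.5734 F [-0.1 -0.3 -2.1] op 0.715 q [-0.69  0.33  1.56  0.02  1.23 -0.7 ]
turn [0.0287 0.0026 0.0026]
shift [  5.9  -8.3 146. ]
```

servo_tool([
  [[0.029,0.003,0.003,4,-4,20,0.4],[0,0,0,0,0,35,0.4],[0,0,0,0,0,25,0.4],[0,0,0,0,0,0,0.4],[0,0,0,0,0,0,0.4]],
])

```text
clock: 15.88
tool_pos: [543.4, -283.7, 91.1]
orientation: [-2.21, -2.222, 0.005]
ft_force: [0.7, -0.7, -1.8]
opening: 0.719
```

```bash
python3 -c "
from h import *
go(544,-289.8,29.5)"
```

```text
t 15.88 tcp [ 543.4 -283.7   91.1] tilt [-0.0076  0.0034] yaw 1.5766 F [ 0.7 -0.7 -1.8] op 0.719 q [-0.67  0.43  1.61 -0.    1.11 -0.68]
turn [-0.0076 -0.0035  0.0058]
shift [-6.3  1.1 61.6]
```

servo_tool([
  [[-0.008,-0.003,0.006,-6.3,0.6,5,0.4],[0,0,0,0,0,15,0.4],[0,0,0,0,0,18,0.4],[0,0,0,0,0,10,0.4],[0,0,0,0,0,3,0.4],[0,0,0,0,0,0,0.4],[0,0,0,0,0,0,0.4]],
])

```text
clock: 16.75
tool_pos: [545.0, -291.0, 38.3]
orientation: [2.22, 2.219, 0.001]
ft_force: [0.6, -1.3, -2.2]
opening: 0.717
```

```bash
python3 -c "
from h import *
go(544,-289.8,29.5)"
```

```text
t 16.75 tcp [ 545.  -291.    38.3] tilt [ 0.0028 -0.0016] yaw 1.5703 F [ 0.6 -1.3 -2.2] op 0.717 q [-0.68  0.51  1.62  0.    1.01 -0.68]
turn [ 0.0028  0.0016 -0.0005]
shift [ 1.2 -1.   8.8]
```

Lower to contact, release, and travel to saw44.

servo_tool([
  [[0.003,0.002,0,1.2,-1,4,0.4],[0,0,0,0,0,3,0.4],[0,0,0,0,0,2,0.4],[0,0,0,0,0,0.5,0.4],[0,0,0,0,0,0,0.4]],
])

```text
clock: 17.38
tool_pos: [544.6, -290.2, 29.6]
orientation: [2.221, 2.22, 0.0]
ft_force: [-0.6, -0.5, -1.5]
opening: 0.721
```

```bash
python3 -c "
from h import *
go(544,-289.8,29.5)"
```

```text
t 17.38 tcp [ 544.6 -290.2   29.6] tilt [ 0.0011 -0.0007] yaw 1.5704 F [-0.6 -0.5 -1.5] op 0.721 q [-0.68  0.53  1.62  0.    0.99 -0.68]
turn [ 0.0011  0.0007 -0.0004]
shift [ 0.4 -0.6  0.1]
```

servo_tool([
  [[0,0,0,0,0,0.5,0.8],[0,0,0,0,0,0,0.9],[0,0,0,0,0,0,1],[0,0,0,0,0,-15,1],[0,0,0,0,0,-50,1],[0,0,0,0,0,-55,1],[0,0,0,40,2,-30,1],[0,0,0,58,3,0,1],[0,0,0,58,3,0,1],[0,0,0,58,3,0,1],[0,0,0,58,3,0,1],[0,0,0,58,3,0,1],[0,0,0,58,3,0,1],[0,0,0,58,3,0,1],[0,0,0,58,3,0,1],[0,0,0,58,3,0,1],[0,0,0,58,3,0,1],[0,0,0,20,0,0,1],[0,0,0,0,0,0,1],[0,0,0,0,0,0,1]],
])

```text
clock: 19.88
tool_pos: [583.9, 366.1, 203.9]
orientation: [2.21, 2.199, 0.025]
ft_force: [-0.3, 0.0, 0.5]
opening: 1.003
```

```bash
python3 -c "
from h import *
s=saw(573,395,44,8)"
```

```text
1615 [573.8 395.8  49. ] ((573.576416015625, 395.2353515625), 21.893306732177734) 48.97959947230979
t 19.93 tcp [584.  365.9 204. ] tilt [ 0.0283 -0.0054] yaw 1.5656 F [ 0.2 -0.5  0.2] op 1.001 q [ 0.4   0.44  1.34 -0.02  1.33  0.4 ]
turn [ 0.0284  0.0053 -0.0051]
shift [ 30.3 -16.1 195.4]
```

servo_tool([
  [[0.028,0.005,-0.005,28,-12,0,1],[0,0,0,0,0,40,1],[0,0,0,0,0,45,1],[0,0,0,0,0,25,1],[0,0,0,0,0,0,1],[0,0,0,0,0,0,1]],
])

```text
clock: 20.68
tool_pos: [573.2, 393.9, 94.1]
orientation: [-2.227, -2.212, -0.002]
ft_force: [0.7, 0.2, 0.1]
opening: 1.002
```

```bash
python3 -c "
from h import *
go(573.6,395.3,9)"
```

```text
t 20.68 tcp [573.2 393.9  94.1] tilt [-0.001  0.003] yaw 1.5637 F [0.7 0.2 0.1] op 1.002 q [0.43 0.58 1.38 0.   1.18 0.44]
turn [-0.001  -0.003  -0.0071]
shift [ 1.2  0.5 85.1]
```

servo_tool([
  [[0,-0.003,-0.007,1.2,0,15,1],[0,0,0,0,0,22,1],[0,0,0,0,0,22,1],[0,0,0,0,0,15,1],[0,0,0,0,0,6,1],[0,0,0,0,0,0,1]],
])

```text
clock: 21.42
tool_pos: [573.9, 395.7, 10.2]
orientation: [-2.221, -2.221, -0.002]
ft_force: [0.0, 0.1, -0.8]
opening: 0.999
```

```bash
python3 -c "
from h import *
go(573.6,395.3,9)"
```

```text
t 21.43 tcp [573.9 395.7  10.2] tilt [0.0007 0.0009] yaw 1.5709 F [ 0.   0.1 -0.8] op 0.999 q [0.43 0.7  1.39 0.   1.05 0.43]
turn [ 0.0007 -0.0009  0.0001]
shift [-0.4 -0.3  1.2]
```

servo_tool([
  [[0,0,0,0,0,0,0.2],[0,0,0,0,0,0,0.2],[0,0,0,0,0,0,0.2],[0,0,0,0,0,0,0.2],[0,0,0,0,0,0,0.2],[0,0,0,0,0,0,0.2]],
])

```text
clock: 22.18
tool_pos: [575.5, 396.4, 12.8]
orientation: [2.22, 2.221, 0.008]
ft_force: [0.8, -0.3, -1.3]
opening: 0.49
```

servo_tool([
  [[0,0,0,0,0,-20,0.2],[0,0,0,0,0,-50,0.2],[0,0,0,0,0,-50,0.2],[0,0,0,-35,-4,-15,0.2],[0,0,0,-53,-5,0,0.2],[0,0,0,-55,-5,0,0.2],[0,0,0,-55,-5,0,0.2],[0,0,0,-55,-5,0,0.2],[0,0,0,-55,-5,0,0.2],[0,0,0,-55,-5,0,0.2],[0,0,0,-55,-5,0,0.2],[0,0,0,-50,-5,0,0.2],[0,0,0,-30,-4,0,0.2],[0,0,0,0,0,0,0.2],[0,0,0,0,0,0,0.2]],
])

```text
clock: 24.05
tool_pos: [531.0, -116.5, 171.7]
orientation: [2.204, 2.209, 0.033]
ft_force: [-0.2, 0.6, -0.7]
opening: 0.489
```

```bash
python3 -c "
from h import *
go(528,-121.8,28)"
```

```text
t 24.05 tcp [ 531.  -116.5  171.7] tilt [0.0302 0.0002] yaw 1.5728 F [-0.2  0.6 -0.7] op 0.489 q [-0.44  0.16  1.77  0.01  1.18 -0.45]
turn [ 0.0302 -0.0002  0.002 ]
shift [ -5.3  -7.3 143.6]
```

servo_tool([
  [[0.03,0,0.002,-5,-4,20,0.2],[0,0,0,0,0,35,0.2],[0,0,0,0,0,25,0.2],[0,0,0,0,0,0,0.2],[0,0,0,0,0,0,0.2]],
])

```text
clock: 24.68
tool_pos: [530.3, -115.7, 93.4]
orientation: [2.21, 2.228, 0.004]
ft_force: [0.4, 0.3, -1.1]
opening: 0.492
```

```bash
python3 -c "
from h import *
go(528,-121.8,29)"
```

```text
t 24.68 tcp [ 530.3 -115.7   93.4] tilt [ 0.0041 -0.0007] yaw 1.5788 F [ 0.4  0.3 -1.1] op 0.492 q [-0.43  0.29  1.8   0.    1.05 -0.44]
turn [0.0041 0.0008 0.0081]
shift [-6.  -2.6 64.4]
```

servo_tool([
  [[0.004,0,0.008,-6,-2.6,5,0.2],[0,0,0,0,0,15,0.2],[0,0,0,0,0,18,0.2],[0,0,0,0,0,12,0.2],[0,0,0,0,0,3,0.2],[0,0,0,0,0,0,0.2],[0,0,0,0,0,0,0.2]],
])

```text
clock: 25.55
tool_pos: [528.9, -122.4, 38.6]
orientation: [2.22, 2.219, 0.001]
ft_force: [0.1, 0.1, -1.7]
opening: 0.489
```

```bash
python3 -c "
from h import *
go(528,-121.8,29)"
```

```text
t 25.55 tcp [ 528.9 -122.4   38.6] tilt [ 0.0024 -0.0019] yaw 1.5705 F [ 0.1  0.1 -1.7] op 0.489 q [-0.45  0.38  1.82 -0.    0.94 -0.45]
turn [ 0.0024  0.0019 -0.0003]
shift [ 0.6 -0.9  9.6]
```

servo_tool([
  [[0.002,0.002,0,0.6,-0.9,4,0.2],[0,0,0,0,0,3,0.2],[0,0,0,0,0,2,0.2],[0,0,0,0,0,1,0.2],[0,0,0,0,0,0.5,0.2]],
])

```text
clock: 26.18
tool_pos: [528.9, -122.2, 30.8]
orientation: [2.22, 2.221, 0.001]
ft_force: [-1.5, 0.2, 1.5]
opening: 0.493
```

```bash
python3 -c "
from h import *
go(528,-121.8,28)"
```

```text
t 26.18 tcp [ 528.9 -122.2   30.8] tilt [ 0.0016 -0.0009] yaw 1.5711 F [-1.5  0.2  1.5] op 0.493 q [-0.45  0.39  1.82 -0.    0.93 -0.45]
turn [0.0016 0.0009 0.0003]
shift [ 0.4 -0.9  2.8]
```

servo_tool([
  [[0,0,0,0,0,0.5,0.7],[0,0,0,0,0,0,0.9],[0,0,0,0,0,0,1],[0,0,0,0,0,-15,1],[0,0,0,0,0,-50,1],[0,0,0,0,0,-55,1],[0,0,0,35,-9,-30,1],[0,0,0,52,-14,0,1],[0,0,0,52,-14,0,1],[0,0,0,52,-14,0,1],[0,0,0,52,-14,0,1],[0,0,0,52,-14,0,1],[0,0,0,40,-11,0,1],[0,0,0,10,0,0,1],[0,0,0,0,0,0,1],[0,0,0,0,0,0,1]],
])

```text
clock: 28.18
tool_pos: [440.5, 230.9, 197.5]
orientation: [2.213, 2.207, 0.021]
ft_force: [-0.7, 0.2, 0.8]
opening: 1.002
```

```bash
python3 -c "
from h import *
s=saw(437.7,274.5,35,8)"
```

```text
1111 [438.6 276.   49. ] ((438.63232421875, 275.628173828125), 17.358577728271484) 49.024160069389595
t 28.23 tcp [440.6 230.7 197.5] tilt [ 0.0206 -0.0016] yaw 1.5675 F [0.5 0.9 0.1] op 1.0 q [ 0.25  0.04  1.85 -0.01  1.23  0.25]
turn [ 0.0206  0.0015 -0.0033]
shift [ 45.2  -6.  189.3]
```

servo_tool([
  [[0.02,0.001,-0.003,44,-4,0,1],[0,0,0,0,0,40,1],[0,0,0,0,0,45,1],[0,0,0,0,0,20,1],[0,0,0,0,0,0,1],[0,0,0,0,0,0,1]],
])

```text
clock: 28.98
tool_pos: [442.1, 269.8, 91.5]
orientation: [2.232, 2.207, 0.004]
ft_force: [-0.9, -0.2, -0.5]
opening: 0.999
```

```bash
python3 -c "
from h import *
go(438.6,275.6,9)"
```

```text
t 28.98 tcp [442.1 269.8  91.5] tilt [ 0.0037 -0.0005] yaw 1.5593 F [-0.9 -0.2 -0.5] op 0.999 q [ 0.32  0.24  1.87 -0.    1.03  0.33]
turn [ 0.0037  0.0005 -0.0115]
shift [ 5.8 -3.9 82.5]
```

servo_tool([
  [[0.004,0,-0.0115,5.5,-4,15,1],[0,0,0,0,0,22,1],[0,0,0,0,0,22,1],[0,0,0,0,0,15,1],[0,0,0,0,0,6,1],[0,0,0,0,0,1,1]],
])

```text
clock: 29.72
tool_pos: [441.1, 277.3, 10.5]
orientation: [2.218, 2.221, 0.01]
ft_force: [0.1, -0.7, 0.5]
opening: 0.998
```

```bash
python3 -c "
from h import *
go(438.6,275.6,9)"
```

```text
t 29.73 tcp [441.1 277.3  10.5] tilt [0.0068 0.0025] yaw 1.5723 F [ 0.1 -0.7  0.5] op 0.998 q [0.33 0.39 1.88 0.   0.86 0.33]
turn [ 0.0068 -0.0025  0.0015]
shift [-1.7 -2.5  1.4]
```

servo_tool([
  [[0.007,-0.0025,0.0015,-1.7,-2.5,1,1],[0,0,0,0,0,0.5,0.1],[0,0,0,0,0,0.3,0.1],[0,0,0,0,0,0.3,0.1],[0,0,0,0,0,0.3,0.1],[0,0,0,0,0,0.3,0.1],[0,0,0,0,0,0,0.1],[0,0,0,0,0,0,0.1]],
])

```text
clock: 30.72
tool_pos: [439.9, 276.0, 9.5]
orientation: [2.221, 2.221, 0.004]
ft_force: [0.4, 0.4, 0.2]
opening: 0.388
```

servo_tool([
  [[0,0,0,0,0,-20,0.1],[0,0,0,0,0,-50,0.1],[0,0,0,0,0,-50,0.1],[0,0,0,-30,7,-10,0.1],[0,0,0,-50,13,0,0.1],[0,0,0,-50,13,0,0.1],[0,0,0,-50,13,0,0.1],[0,0,0,-50,13,0,0.1],[0,0,0,-40,12,0,0.1],[0,0,0,-25,6,0,0.1],[0,0,0,0,0,0,0.1],[0,0,0,0,0,0,0.1]],
])

```text
clock: 32.22
tool_pos: [518.4, -27.7, 143.6]
orientation: [2.218, 2.221, 0.004]
ft_force: [0.1, -0.1, 0.0]
opening: 0.387
```

```bash
python3 -c "
from h import *
go(520,-37.5,28)"
```

```text
t 32.23 tcp [518.4 -27.7 143.6] tilt [0.0038 0.0003] yaw 1.5724 F [ 0.1 -0.1  0. ] op 0.387 q [-0.28  0.16  1.83  0.    1.14 -0.29]
turn [ 0.0038 -0.0003  0.0016]
shift [ -9.9   1.1 115.6]
```

servo_tool([
  [[0.004,0,0.002,-9.5,1,10,0.1],[0,0,0,0,0,20,0.1],[0,0,0,0,0,20,0.1],[0,0,0,0,0,0,0.1],[0,0,0,0,0,0,0.1]],
])

```text
clock: 32.85
tool_pos: [518.6, -34.5, 90.9]
orientation: [-2.214, -2.226, 0.001]
ft_force: [1.0, -0.7, -0.4]
opening: 0.388
```

```bash
python3 -c "
from h import *
go(520,-37.5,28)"
```

```text
t 32.85 tcp [518.6 -34.5  90.9] tilt [-0.0018  0.0006] yaw 1.5762 F [ 1.  -0.7 -0.4] op 0.388 q [-0.3   0.25  1.86  0.    1.04 -0.3 ]
turn [-0.0018 -0.0006  0.0054]
shift [-3.1  1.5 62.9]
```

servo_tool([
  [[-0.002,0,0.005,-3,1,5,0.1],[0,0,0,0,0,15,0.1],[0,0,0,0,0,18,0.1],[0,0,0,0,0,12,0.1],[0,0,0,0,0,3,0.1],[0,0,0,0,0,0,0.1],[0,0,0,0,0,0,0.1]],
])

```text
clock: 33.72
tool_pos: [521.2, -38.1, 36.4]
orientation: [2.219, 2.22, 0.004]
ft_force: [0.8, 0.3, -0.5]
opening: 0.389
```

```bash
python3 -c "
from h import *
go(520,-37.5,28)"
```

```text
t 33.73 tcp [521.2 -38.1  36.4] tilt [ 0.0037 -0.0004] yaw 1.571 F [ 0.8  0.3 -0.5] op 0.389 q [-0.3   0.35  1.87  0.    0.92 -0.3 ]
turn [0.0037 0.0004 0.0002]
shift [ 0.6 -1.2  8.4]
```

servo_tool([
  [[0.004,0,0,0.6,-1.2,4,0.1],[0,0,0,0,0,3,0.1],[0,0,0,0,0,2,0.1],[0,0,0,0,0,1,0.1],[0,0,0,0,0,0.5,0.1]],
])

```text
clock: 34.35
tool_pos: [520.7, -37.6, 27.4]
orientation: [2.22, 2.221, -0.0]
ft_force: [-3.4, 0.5, 6.2]
opening: 0.386
```

servo_tool([
  [[0,0,0,0,0,0,0.7],[0,0,0,0,0,0,0.9],[0,0,0,0,0,0,1],[0,0,0,0,0,-15,1],[0,0,0,0,0,-50,1],[0,0,0,0,0,-60,1],[0,0,0,0,0,-60,1],[0,0,0,-40,0,-50,1],[0,0,0,-50,-8,0,1],[0,0,0,-50,-8,0,1],[0,0,0,-50,0,0,1],[0,0,0,0,0,0,1],[0,0,0,0,0,0,1]],
])

```text
clock: 35.98
tool_pos: [504.4, -229.9, 278.8]
orientation: [2.209, 2.216, 0.003]
ft_force: [0.7, 1.2, -0.4]
opening: 1.0
```

```bash
python3 - <<'E'
from cell import manip
from h import *
D=[(520,-37.5),(528,-121.8),(536,-205.3),(544,-289.8)]
for n in("wrist","scene","side"):
    s=manip.snapshot(n);W=cloud(s)
    if n!="side": cv2.imwrite(f"pics/{n}9.png",s["frame"])
    for d,r in zip(D,(17.5,22,27,32)):
        T=W[(abs(W[...,2]-66)<5)&(np.hypot(W[...,0]-d[0],W[...,1]-d[1])<r+8)]
        if len(T)<20: print(n,d,len(T));continue
        A=np.c_[T[:,:2],np.ones(len(T))];k=np.linalg.lstsq(A,T[:,2],rcond=None)[0]
        c=cv2.minEnclosingCircle(T[:,:2].astype(np.float32))
        print(n,d,len(T),np.round(c[0],1),round(c[1],1),"z",np.median(T[:,2]).round(1),"slope",k[:2].round(3))
st()
E
```

```text
wrist (520, -37.5) 3
wrist (528, -121.8) 1441 [ 529.2 -123.8] 21.9 z 67.0 slope [0.001 0.001]
wrist (536, -205.3) 1747 [ 536.9 -206.4] 26.9 z 66.9 slope [ 0.007 -0.004]
wrist (544, -289.8) 2017 [ 544.6 -290.7] 32.3 z 66.9 slope [ 0.003 -0.011]
scene (520, -37.5) 117 [521.5 -40.6] 19.4 z 66.7 slope [-0.07  -0.021]
scene (528, -121.8) 158 [ 529.3 -124.4] 23.3 z 67.1 slope [-0.04  -0.033]
scene (536, -205.3) 221 [ 536.4 -206.5] 28.1 z 67.2 slope [-0.022 -0.035]
scene (544, -289.8) 275 [ 544.5 -292.4] 34.1 z 67.3 slope [-0.02 -0.02]
side (520, -37.5) 76 [517.2 -38.8] 19.3 z 65.8 slope [0.025 0.03 ]
side (528, -121.8) 110 [ 523.3 -121.6] 24.5 z 65.9 slope [0.033 0.004]
side (536, -205.3) 152 [ 531.1 -205. ] 30.0 z 65.9 slope [0.028 0.01 ]
side (544, -289.8) 187 [ 542.1 -288.1] 33.8 z 66.1 slope [-0.007 -0.008]
t 36.12 tcp [ 504.7 -229.1  278.5] tilt [ 0.01   -0.0075] yaw 1.5758 F [ 0.4  1.  -0. ] op 1.005 q [-0.64  0.09  1.62 -0.    1.41 -0.65]
turn [0.01   0.0075 0.005 ]
```

View pics/wrist9.png

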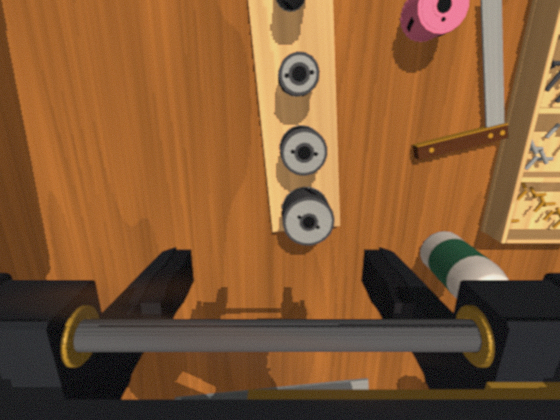

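View pics/scene9.png

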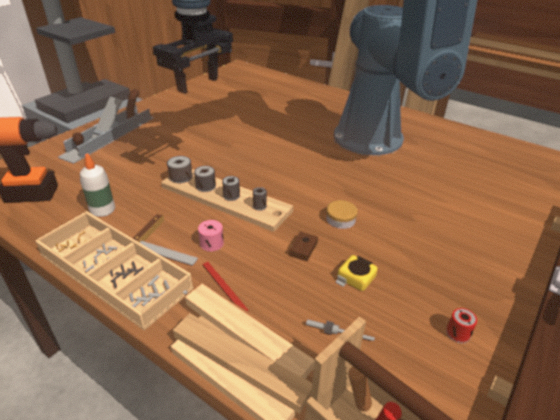

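Scene view: the saws stand in size order, (260,198) smallest beside the hanging hole up to (179,169) largest. The tape and tin are where they were, and the gripper is clear. In the wrist view three caps are level at (299,74), (303,150) and (308,216); saw35 is cut off at the top edge.

```bash
python3 -c "
from cell import manip
print(manip.job_done())"
```

```text
the job is handed in; nothing more can be done
None
```

All four hole saws are on the rack, teeth down, in size order: 35 mm next to the hanging hole, then 44, 54 and 64 mm at the far end. The job was handed in at about 36 s. The system gives no verdict.

**Last checks**
- **44, 54 and 64 mm saws:** the wrist camera puts their centres within about 2.5 mm of the measured dowel axes. Their caps are 66.9–67.0 mm high, against 66 expected for sitting flat, with slopes of 0.011 or less.
- **35 mm saw:** it was cut off at the edge of the wrist view, so I only have the scene and side cameras for it. They put it within about 3.5 mm of its dowel axis, with the cap at 65.8–66.7 mm. The gripper also felt contact (about 6 N) as I set it down.
- **Disagreement:** the coarser scene and side views differ from each other by 2–6 mm on the saw centres. They also show cap slopes up to 0.07 that point opposite ways, so I put those down to depth noise.
- **Rest of the scene:** by eye, the tape measure, wax tin and the red and pink look-alikes have not moved. The gripper was up and clear of everything.

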